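# Set a bearing cover from the bin on the inspection fixture

### The arm

A 7-joint arm with a two-finger parallel gripper is mounted at the origin on the work surface. World frame = base frame: x ahead of the robot, y to its left, z up, the work surface at z = 0. Lengths are in m, angles in rad, forces in N, time in s.
With the tool pointing down it reaches from about 0.4 to 0.85 m from the base axis. Payload 4.5 kg.
Tool frame: the origin (TCP) lies midway between the tips of the shut fingers; the grasp point (between the pads) lies 19 mm behind it; z points along the fingers, y is the line along which they close (so a half turn about z gives the same grasp; the last joint's range is limited). The gripper opens to 88 mm and grips with 3 to 60 N. Pads are 18 mm wide; open, the fingers measure 123 mm over their backs; the gripper's body (75 mm by 187 mm) begins 45 mm behind the grasp point.
Start: joints at [-1.179, 0.689, -0.195, 1.565, 0.157, 0.902, -0.215], TCP at [0.219, 0.585, 0.239] pointing down, gripper open.
Joint ranges: [-3.01, 3.01], [-0.46, 2.08], [-1.47, 1.51], [0.13, 2.56], [-1, 4.14], [0.04, 2.09], [-2.66, 2.66]. Speed limits (rad/s): [2.57, 2.57, 3.14, 3.14, 3.14, 3.14, 3.14].

### API

Orientations are given as a unit quaternion [x, y, z, w].
In Python, from plant import r gives the robot as it stands.
- The arm moves only by the tool move_arm, never from a script. Its argument "targets" is a list that holds one entry, the list of rows, each a list of 7 numbers: the opening, from 0 (shut) to 1 (fully open), then the shift along the tool's x, y, z in mm, then the turn, a rotation vector about the tool's x, y, z in degrees. In form: [[[claw, dx, dy, dz, ax, ay, az], ...]]. A call has 1 to 10 rows; each row is the pose to reach, as a shift and turn from the pose commanded when the call began, along the tool's axes at that moment; what a row does not reach only later rows make up. A row lasts 1/8 s, in which the tool goes at most 62.5 mm and 10.7 degrees, less where a joint would pass 70% of its speed; a pose out of reach is approached as far as the arm can. A call with a gripper value outside its range is refused whole. The fingers move at their own pace and stop on an object; "newtons" is the grip in N (left out, the last holds). Time passes only in rows, so rows that repeat a pose let the fingers close. It gives the time, the measured TCP pose, the force, the opening and the grip force at its end, in the units of the state.
- r.get_state(): the state, without advancing time (a new reading comes with each control period).
- r.snapshot(name): name is "scene" or "top"; returns the picture (480x640x3 uint8, red, green, blue); there is no depth.
- r.camera_info(name): a dict with "fx", "fy", "cx", "cy" (pixels), "R" (3x3) and "t" (3): a world point X has camera coordinates R X + t. Camera axes: x right, y down, z forward; pixel columns grow to the right and rows downward; lengths in m; the calibration is good to about 2 mm. A picture is of the moment at which its call begins. camera_info takes no time and is no camera call.
- r.finish_job(): hands the job in; it is judged then, once.
The state is a dict: "clock": time; "q": joint angles; "qd": joint speeds; "joint_torque": joint torques, N m; "tool_pos": TCP position; "eef_rot": TCP orientation; "contact_force": force on the tool from outside, world axes, zero at the start; "moment": the same for the moment, N m; "opening": opening from 0.0 (shut) to 1.0 (fully open); "finger_force": force on a finger pad.
Only numpy, scipy, OpenCV 4.12 (cv2) and the standard library are available. Lean on these libraries where they do the work, as an engineer would, in place of code of your own. Each camera call takes 0.05 s, during which the arm holds its last target. There are 200 camera calls.

### The job

Take the rectangular bearing cover (the plate with two holes and a square hub) out of the grey bin and lower it gently, hub up, over the two locating pins of the inspection fixture until it rests flush on the block, then let go. Do not drop it onto the fixture; leave the round parts in the bin and do not disturb the caliper.

Things in the scene. Friction and masses are not known exactly. Their poses are not given: they have to be found in the camera images.
- bin: Fixed open grey plastic bin, 190 x 360 x 65 mm high outside, walls and floor 5 mm thick. Origin at the centre of its underside; x along the 190 mm side, y along the 360 mm side, z up. Three aluminium parts stand on its floor in a row along y, in any order.
- cover: Loose aluminium cover, 0.2 to 0.4 kg: plate 100 (x) x 64 (y) x 10 (z) mm with a square hub 36 x 36 mm standing 35 mm above the plate at its centre (45 mm in all; dark round mark on top). Two through holes, 11.5 mm diameter, at x = -36 and +36 mm, y = 0. Origin: centre of the plate's underside, z up through the hub. It fits either way round (half a turn makes no difference).
- fixture: Fixed dark steel block, 150 (x) x 100 (y) x 30 (z) mm, with two upright bright pins of 9 mm diameter at x = -36 and +36 mm, y = 0, standing 14 mm above its top face (the upper 5 mm taper to a blunt nose). Origin at the centre of its underside.
- seat (a point): Point on the top face of the fixture block, midway between the two pins (30 mm above the block's underside); x axis along the line of pins, z up. The cover's origin comes here when it is seated.
- spool: Loose round aluminium spool in the bin, 68 mm foot diameter, 40 mm tall; stays in the bin. Origin at the centre of its underside.
- collar: Loose plain aluminium ring in the bin, 66 mm outer and 44 mm inner diameter, 24 mm tall; stays in the bin. Origin at the centre of its underside.
- caliper: Loose caliper lying on the table beyond the work, 210 mm long (y), about 60 mm wide, 11 mm tall; not to be disturbed. Origin at the middle of its beam, on the table.
Not all that is in view belongs to the job. What is shaped like the spool but purple or yellow is not meant. Leave any purple or red look-alike of the cover alone.

How it is judged:
By the outcome, as a careful person would: the job done as asked, in the order asked, and still so for the second after the job is handed in, with the robot touching nothing.
It also fails if it takes over 43 s, if anything falls off the work surface, if the arm or the gripper's body presses on something with over 40 N, if the wrist force passes 120 N, or if a joint passes its speed limit or range.

## Working session

There is one attempt and no reset: what is moved stays moved. The work goes in short steps, Python scripts to look and compute and a tool call to move; the robot and the scene stay as the last step left them, time stands still between calls to the robot, and variables do not carry over. Pictures are saved under pics/ and viewed, at most 10 in all, crops included, and the job is handed in when it is done.

Besides the shell and the picture viewer there is one more tool, called after "Emit:" by a JSON object that holds its "method" and its "body", one argument or row to a line. move_arm: Moves the arm, as the interface text tells. Its arguments: {"type":"object","properties":{"targets":{"type":"array","items":{"type":"array","items":{"type":"array","items":{"type":"number"}}}},"newtons":{"type":"number"}},"required":["targets"]}

```bash
mkdir -p pics; python3 - <<'E'
from plant import r
import cv2
for n in("scene","top"):
    cv2.imwrite(f"pics/{n}0.png",r.snapshot(n)[:,:,::-1]); c=r.camera_info(n); print(n,{k:(v.tolist() if hasattr(v,'tolist') else v) for k,v in c.items()})
print(r.get_state())
E
```

```text
scene {'fx': 442.8094040215712, 'fy': 442.8094040215712, 'cx': 322.6659297053024, 'cy': 236.42297790260574, 'R': [[-0.7980178720710297, 0.6025575584522156, -0.009584602617269155], [0.37433555473118146, 0.4831747474966381, -0.7914638689451711], [-0.47227149852529177, -0.6351901700543429, -0.6111408017364004]], 't': [0.48549762705981003, -0.1283937982150655, 1.1704501029752967]}
top {'fx': 446.1531532326606, 'fy': 446.1531532326606, 'cx': 312.0947800036733, 'cy': 242.53919889141787, 'R': [[0.006165504814014136, -0.9998753263384443, -0.01453679228639684], [-0.9819962056055233, -0.0033093269603092553, -0.18887165094694613], [0.18879999662802874, 0.015439563940061527, -0.9818941802142416]], 't': [-0.07126088478911752, 0.5446438476670084, 1.0361883661583713]}
{'clock': 0.1, 'q': array([-1.179237  ,  0.68990464, -0.19452367,  1.56624019,  0.15727715,
        0.9024954 , -0.21508888]), 'qd': array([-0.00128783,  0.00019992, -0.00166075, -0.00119014,  0.00020674,
       -0.00151117,  0.00080119]), 'joint_torque': array([-3.08545277e-03, -5.28506470e+01, -1.27125911e+00, -1.53838724e+01,
       -5.25116280e-02,  2.01291754e-03,  3.81960012e-05]), 'tool_pos': array([0.2186941 , 0.5848806 , 0.23798745]), 'eef_rot': array([ 1.77889751e-01,  9.84050074e-01, -8.23792373e-04, -9.80322382e-05]), 'contact_force': array([-0.18943861,  0.04923367, -0.50415793]), 'moment': array([ 0.00865529,  0.02641016, -0.00813306]), 'finger_force': 0.0, 'opening': 1.0021346594397236}
```

View pics/top0.png

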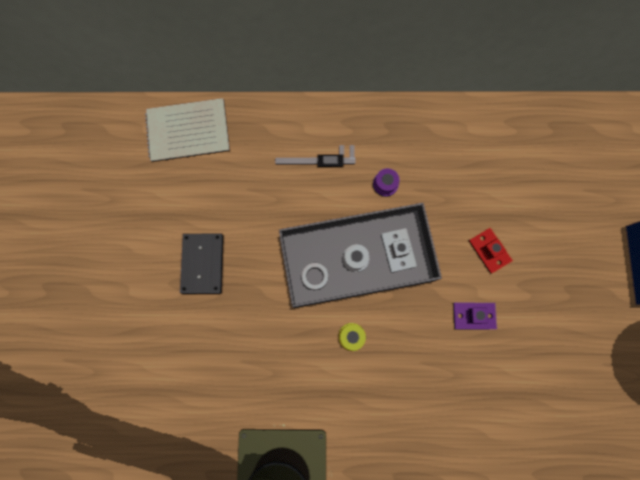

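View pics/scene0.png

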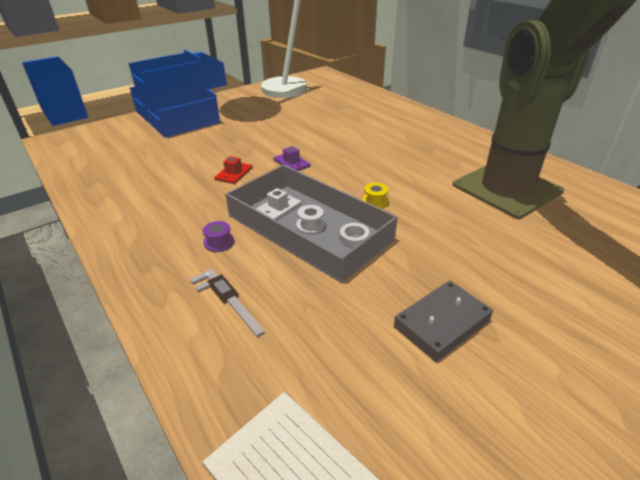

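Three cover-shaped things are in view. The red one (490,250) and the purple one (475,316) lie on the table. The aluminium one (400,250) is in the grey bin and has a plate, a square hub and holes, so it is the one meant. I'll confirm it in enlarged crops of both views, together with the fixture.

```bash
python3 - <<'E'
import cv2,numpy as np
t=cv2.imread("pics/top0.png");s=cv2.imread("pics/scene0.png")
def crop(im,u,v,w,h,k): return cv2.resize(im[v:v+h,u:u+w],None,fx=k,fy=k,interpolation=cv2.INTER_CUBIC)
a=np.hstack([crop(t,375,220,50,60,5)[:300,:250],crop(t,170,225,66,75,4)[:300,:264],np.zeros((300,286,3),np.uint8)])
b=np.hstack([crop(s,245,175,80,60,5),crop(s,390,275,110,85,3.5)[:297].copy() if 0 else cv2.resize(s[275:360,390:504],(400,300),interpolation=cv2.INTER_CUBIC)])
cv2.imwrite("pics/crop1.png",np.vstack([a,b]))
E
```

```text
(no output)
```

View pics/crop1.png

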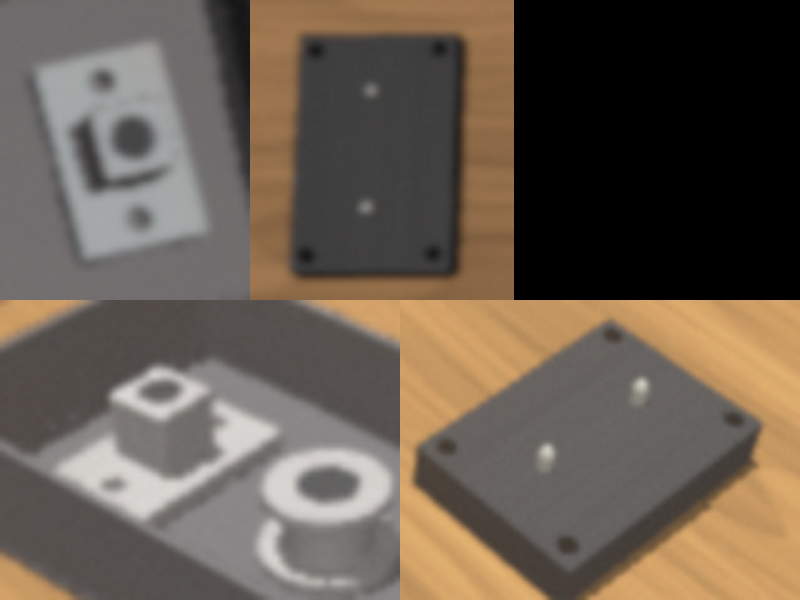

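The crop shows the aluminium cover, hub up, with its dark mark at about top (401.6,247). Its holes are at about (395,236) and (403,263), and it stands beside the spool. The fixture pins are at about top (200,247) and (199,276). It is the right part, so I'll fit the poses.

```bash
cat > h.py <<'E'
from plant import r
import numpy as np
from scipy.optimize import least_squares
from scipy.spatial.transform import Rotation as Ro
C={n:r.camera_info(n) for n in("scene","top")}
def proj(n,P):
    c=C[n];X=np.asarray(P)@np.array(c["R"]).T+np.array(c["t"])
    return np.c_[c["fx"]*X[:,0]/X[:,2]+c["cx"],c["fy"]*X[:,1]/X[:,2]+c["cy"]]
def place(p,M,z):
    c,s=np.cos(p[2]),np.sin(p[2]);M=np.asarray(M,float)/1000
    return np.c_[p[0]+c*M[:,0]-s*M[:,1],p[1]+s*M[:,0]+c*M[:,1],M[:,2]+z]
def fit(obs,p0,z):
    f=lambda p:np.concatenate([(proj(n,place(p,M,z))-U).ravel() for n,M,U in obs])
    s=least_squares(f,p0,loss="soft_l1");return s.x,f(s.x).reshape(-1,2)
E
python3 - <<'E'
from h import *
cv=lambda P,ku,kv,u,v:np.c_[u+(np.array(P,float)[:,0]+.5)/ku-.5,v+(np.array(P,float)[:,1]+.5)/kv-.5]
# x axis points away (image up) in top; y to image left
ct=("top",[[50,32,10],[50,-32,10],[-50,-32,10],[-50,32,10],[0,0,45],[36,0,10],[-36,0,10]],cv([(35,68),(158,42),(208,232),(85,262),(133,137),(102,80),(140,217)],5,5,375,220))
cs=("scene",[[0,0,45],[-50,32,10],[50,32,10],[36,0,10]],cv([(160,90),(280,130),(152,222),(113,185)],5,5,245,175))
ft=("top",[[75,50,30],[75,-50,30],[-75,-50,30],[-75,50,30],[36,0,44],[-36,0,44]],cv([(53,36),(212,36),(206,275),(43,275),(120,90),(116,207)],4,4,170,225))
fs=("scene",[[36,0,44],[-36,0,44],[75,-50,30],[-75,-50,30],[-75,50,30],[75,50,30]],cv([(146,148),(241,81),(15,148),(210,20),(362,128),(170,275)],400/114,300/85,390,275))
for nm,t,s,p0,z in(("cover",ct,cs,[.5,-.2,.2],.005),("fix",ft,fs,[.5,.3,0],0)):
    for o in([t],[s],[t,s]):
        x,e=fit(o,p0,z);print(nm,x[:2].round(4),np.degrees(x[2]).round(2),"\n",e.round(1).tolist())
E
```

```text
cover [ 0.535  -0.2855] 12.96 
 [[-0.1, 0.0], [-0.1, -0.2], [0.2, 0.0], [-0.2, -0.4], [0.2, -0.0], [0.2, 0.2], [-0.1, 0.4]]
cover [ 0.5333 -0.2827] 17.09 
 [[0.1, 0.3], [-0.1, -0.6], [-0.7, 0.0], [0.8, 0.2]]
cover [ 0.5341 -0.2848] 13.69 
 [[-0.6, 0.6], [-0.7, -0.0], [0.1, 0.1], [-0.2, 0.1], [-0.1, 0.3], [-0.3, 0.5], [-0.2, 0.7], [-0.7, 0.0], [-0.4, -0.1], [-3.0, -0.3], [-0.6, -0.4]]
fix [0.4969 0.2052] 0.88 
 [[-0.2, -0.1], [-0.2, -0.6], [-0.5, -0.3], [-0.5, 0.2], [0.9, 0.4], [0.7, 0.4]]
fix [0.4976 0.2101] 0.8 
 [[0.2, 0.7], [0.1, 0.8], [-0.3, -0.4], [-0.3, -0.6], [0.9, -0.9], [-0.3, 0.2]]
fix [0.497  0.2085] 0.89 
 [[-1.5, -0.2], [-1.5, -0.7], [-1.8, -0.3], [-1.9, 0.1], [-0.5, 0.4], [-0.6, 0.3], [-0.2, -0.1], [-0.4, 0.1], [-0.7, -1.0], [-0.8, -1.2], [0.4, -1.7], [-0.7, -0.6]]
```

```bash
cat >> h.py <<'E'
def go(pos,yaw,base=None):
    """tool-axis shift (mm) and turn (deg) from present pose to pos with tool y at world yaw (deg), pointing down"""
    s=r.get_state();p,R=(np.array(s["tool_pos"]),Ro.from_quat(s["eef_rot"])) if base is None else base
    y=np.array([np.cos(np.radians(yaw)),np.sin(np.radians(yaw)),0]);z=np.array([0,0,-1.])
    T=Ro.from_matrix(np.c_[np.cross(y,z),y,z])
    print((R.inv().apply(np.array(pos)-p)*1000).round(1),np.degrees((R.inv()*T).as_rotvec()).round(1))
E
python3 - <<'E'
from h import *
go([.48,.15,.22],45); go([.534,-.285,.16],13)
E
```

```text
[-397.  -315.8   18.6] [-0.1  0.  24.5]
[-599.9 -704.3   79.2] [-0.1  0.1 56.5]
```

Emit:
{"method": "move_arm", "body": {
  "targets": [
    [[1,-200,-158,10,0,0,10],[1,-397,-316,18,0,0,24],[1,-397,-316,18,0,0,24],[1,-397,-316,18,0,0,24],[1,-397,-316,18,0,0,24],[1,-397,-316,18,0,0,24],[1,-397,-316,18,0,0,24],[1,-397,-316,18,0,0,24],[1,-397,-316,18,0,0,24],[1,-397,-316,18,0,0,24]]
  ],
  "newtons": 20
}}

```text
clock: 1.35
tool_pos: [0.4799, 0.1504, 0.2205]
eef_rot: [0.379, 0.925, 0.0, -0.0]
contact_force: [0.1, 0.1, -0.0]
opening: 0.997
finger_force: 0.0
```

```bash
python3 - <<'E'
from h import *
s=r.get_state();print(s["clock"],s["tool_pos"],s["q"].round(2)); go([.534,-.285,.13],13)
E
```

```text
1.35 [0.47988094 0.15042595 0.22049207] [-0.3   0.56 -0.15  1.95  0.13  0.64  0.26]
[-344.1 -272.3   90.3] [-0.  -0.  32.4]
```

Emit:
{"method": "move_arm", "body": {
  "targets": [
    [[1,-344,-272,90,0,0,32.4],[1,-344,-272,90,0,0,32.4],[1,-344,-272,90,0,0,32.4],[1,-344,-272,90,0,0,32.4],[1,-344,-272,90,0,0,32.4],[1,-344,-272,90,0,0,32.4],[1,-344,-272,90,0,0,32.4],[1,-344,-272,90,0,0,32.4],[1,-344,-272,90,0,0,32.4],[1,-344,-272,90,0,0,32.4]]
  ]
}}

```text
clock: 2.6
tool_pos: [0.5358, -0.2808, 0.1309]
eef_rot: [0.62, 0.785, 0.001, -0.001]
contact_force: [0.5, -0.3, -0.4]
opening: 0.998
finger_force: 0.0
```

```bash
python3 - <<'E'
from h import *
import cv2
s=r.get_state();print(s["clock"],s["tool_pos"],s["q"].round(2)); go([.534,-.285,.023],13)
im=r.snapshot("scene")[:,:,::-1]
cv2.imwrite("pics/scene1.png",cv2.resize(im[80:280,180:420],None,fx=3,fy=3,interpolation=cv2.INTER_CUBIC))
E
```

```text
2.6 [ 0.5358031  -0.28081666  0.13090526] [ 0.45  0.8  -0.07  1.72  0.09  0.62  0.56]
[ -3.9  -2.8 107.9] [ 0.  -0.1  0.4]
```

View pics/scene1.png

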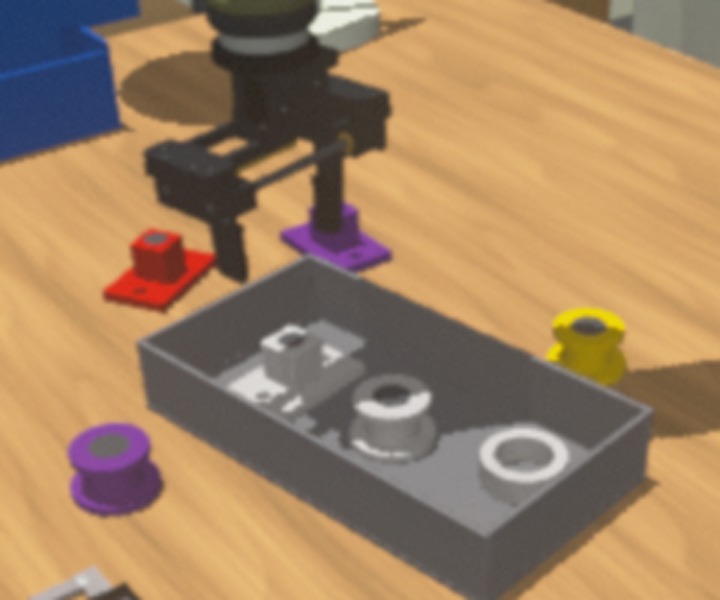

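The gripper hovers over the bin's cover end, with fingertips at crop (238,278) and (330,232). The cover is at (290,370) and the path down is clear, so I'm descending.

Emit:
{"method": "move_arm", "body": {
  "targets": [
    [[1,0,0,0,0,0,0],[1,0,0,30,0,0,0],[1,0,0,60,0,0,0],[1,0,0,75,0,0,0],[1,0,0,85,0,0,0],[1,0,0,95,0,0,0],[1,0,0,100,0,0,0],[1,0,0,105,0,0,0],[1,0,0,105,0,0,0],[1,0,0,105,0,0,0]]
  ]
}}

```text
clock: 3.9
tool_pos: [0.535, -0.2848, 0.0259]
eef_rot: [0.622, 0.783, 0.0, 0.0]
contact_force: [0.4, 0.2, 0.2]
opening: 1.001
finger_force: 0.0
```

```bash
python3 - <<'E'
from h import *
import cv2
s=r.get_state();print(s["clock"],s["tool_pos"],s["contact_force"]); go([.534,-.285,.023],13)
im=r.snapshot("scene")[:,:,::-1]
cv2.imwrite("pics/scene2.png",cv2.resize(im[130:250,210:350],None,fx=5,fy=5,interpolation=cv2.INTER_CUBIC))
E
```

```text
3.9 [ 0.53497301 -0.2847939   0.02594917] [0.35251696 0.15323801 0.24923043]
[ 0.  -1.   2.9] [0.  0.  0.1]
```

View pics/scene2.png

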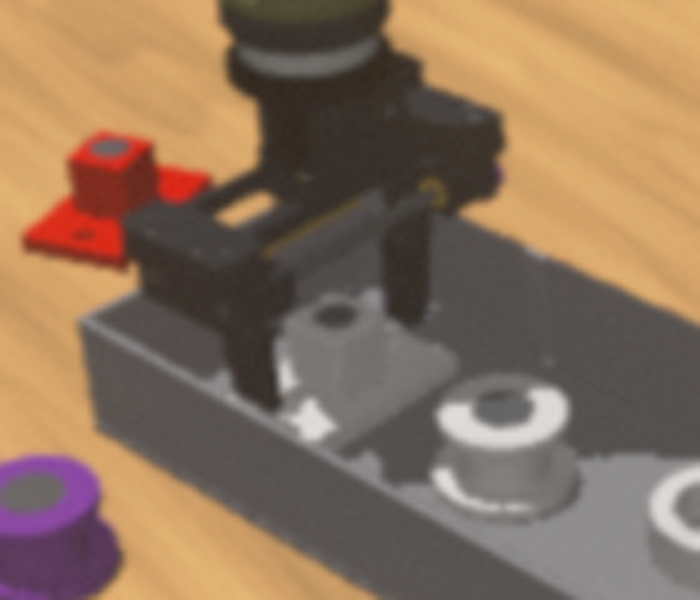

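The fingers straddle the hub at crop (335,340), with tips at (265,405) and (407,318). I'll go 3 mm lower and close.

Emit:
{"method": "move_arm", "body": {
  "targets": [
    [[1,0,-1,3,0,0,0],[0.6,0,-1,3,0,0,0],[0.45,0,-1,3,0,0,0],[0.3,0,-1,3,0,0,0],[0.3,0,-1,3,0,0,0],[0.3,0,-1,3,0,0,0],[0.3,0,-1,3,0,0,0],[0.3,0,-1,3,0,0,0]]
  ],
  "newtons": 30
}}

```text
clock: 4.95
tool_pos: [0.5334, -0.2849, 0.0227]
eef_rot: [0.622, 0.783, -0.0, -0.0]
contact_force: [-0.9, 0.6, 0.9]
opening: 0.405
finger_force: 30.0
```

Opening 0.405 is about 36 mm, so the hub is gripped. Lifting.

Emit:
{"method": "move_arm", "body": {
  "targets": [
    [[0.3,0,0,-5,0,0,0],[0.3,0,0,-20,0,0,0],[0.3,0,0,-45,0,0,0],[0.3,0,0,-75,0,0,0],[0.3,0,0,-105,0,0,0],[0.3,0,0,-130,0,0,0],[0.3,0,0,-145,0,0,0],[0.3,0,0,-150,0,0,0],[0.3,0,0,-150,0,0,0]]
  ]
}}

```text
clock: 6.08
tool_pos: [0.5335, -0.2847, 0.1724]
eef_rot: [0.622, 0.783, -0.0, -0.0]
contact_force: [-0.0, 0.1, -3.6]
opening: 0.407
finger_force: 30.0
```

```bash
python3 - <<'E'
from h import *
s=r.get_state();print(s["clock"],s["tool_pos"],s["contact_force"],s["moment"],s["opening"]); go([.497,.207,.15],0.9)
E
```

```text
6.075 [ 0.53349644 -0.28474691  0.172398  ] [-0.03935437  0.05114056 -3.63445288] [-0.04064845  0.03006212 -0.01004403] 0.40670555178399903
[487.2  75.9  22.6] [-0.  -0.  12.2]
```

Emit:
{"method": "move_arm", "body": {
  "targets": [
    [[0.3,30,5,0,0,0,1],[0.3,80,12,0,0,0,2],[0.3,135,21,0,0,0,3.5],[0.3,195,30,5,0,0,5],[0.3,255,40,10,0,0,6.5],[0.3,315,49,15,0,0,8],[0.3,375,58,25,0,0,9.5],[0.3,430,67,35,0,0,11],[0.3,470,73,55,0,0,12.2],[0.3,487,76,67,0,0,12.2]]
  ]
}}

```text
clock: 7.32
tool_pos: [0.4959, 0.2099, 0.104]
eef_rot: [0.7, 0.714, -0.001, -0.001]
contact_force: [0.5, -0.8, -3.7]
opening: 0.406
finger_force: 30.0
```

Emit:
{"method": "move_arm", "body": {
  "targets": [
    [[0.3,0,0,0,0,0,0],[0.3,0,0,10,0,0,0],[0.3,0,0,15,0,0,0],[0.3,0,0,15,0,0,0],[0.3,0,0,15,0,0,0]]
  ]
}}

```text
clock: 7.95
tool_pos: [0.4978, 0.2061, 0.091]
eef_rot: [0.702, 0.712, 0.0, 0.0]
contact_force: [0.0, 0.6, -4.2]
opening: 0.405
finger_force: 30.0
```

```bash
python3 - <<'E'
from h import *
import cv2
s=r.get_state();print(s["clock"],s["tool_pos"],s["contact_force"],s["moment"],s["opening"]); go([.497,.207,.15],0.9)
im=r.snapshot("scene")[:,:,::-1];cv2.imwrite("pics/s3.png",im)
t=r.snapshot("top")[:,:,::-1];cv2.imwrite("pics/t3.png",t)
A=cv2.resize(im[235:375,375:515],None,fx=4,fy=4,interpolation=cv2.INTER_CUBIC)
B=cv2.resize(t[205:324,170:230],None,fx=4,fy=4,interpolation=cv2.INTER_CUBIC)
B=cv2.copyMakeBorder(B,0,560-B.shape[0],0,0,0)
cv2.imwrite("pics/c3.png",np.hstack([A,B]))
E
```

```text
7.95 [0.49775971 0.20614492 0.09096824] [ 0.03254636  0.61439304 -4.2312641 ] [-0.0581876   0.04699388 -0.05577192] 0.40517124732052917
[  0.9  -0.7 -59. ] [ 0.  -0.  -0.1]
```

View pics/c3.png

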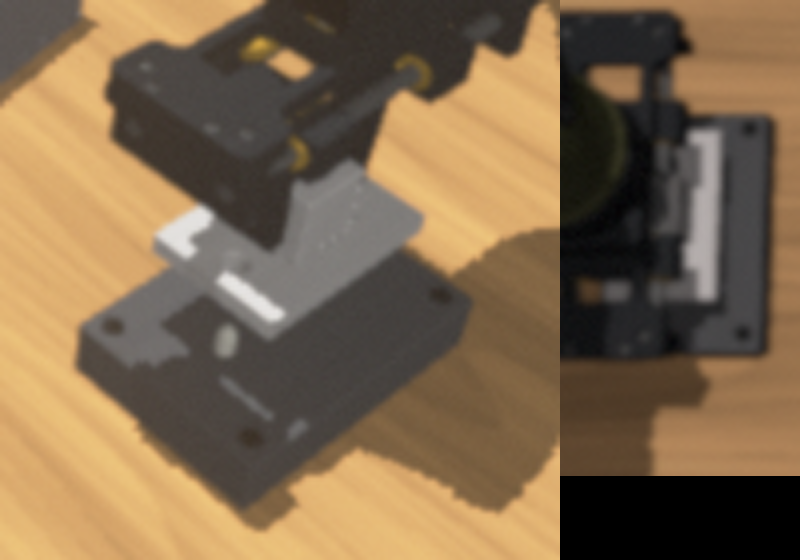

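The scene crop shows the plate level above the fixture. The plate's front corner is at about (270,335) and the near pin at (228,330), in front of the plate hole at (237,262). The top crop shows the plate's -y edge running (161,127)-(156,302). Next I'll measure the cover and fixture in each camera by edge fitting.

```bash
cat >> h.py <<'E'
import cv2
from scipy.optimize import minimize
from scipy.ndimage import map_coordinates
def edgefit(terms,p0,z):
    """terms: (camera, gray image, [(A,B) model edges mm]); maximise gradient across projected edges"""
    G=[(n,[cv2.Sobel(cv2.GaussianBlur(g.astype(np.float32),(0,0),.8),cv2.CV_32F,*d) for d in((1,0),(0,1))],E) for n,g,E in terms]
    def cost(p):
        s=0
        for n,(gx,gy),E in G:
            for A,B in E:
                M=np.linspace(A,B,40)[2:-2];U=proj(n,place(p,M,z));d=U[-1]-U[0];d/=np.linalg.norm(d)
                f=lambda g:map_coordinates(g,[U[:,1],U[:,0]],order=1)
                s-=np.abs(np.mean(f(gx)*-d[1]+f(gy)*d[0]))
        return s
    S=np.array([p0]+[np.array(p0)+d for d in np.diag([.003,.003,.02])])
    o=minimize(cost,p0,method="Nelder-Mead",options=dict(initial_simplex=S,xatol=1e-5,fatol=1e-3));return o.x
E
cat > m.py <<'E'
from h import *
g=lambda f:cv2.cvtColor(cv2.imread(f"pics/{f}.png"),cv2.COLOR_BGR2GRAY)
s0,t0,s3,t3=map(g,("scene0","top0","s3","t3"))
def pins(n,im,p,zc):
    out=[]
    for x in(36,-36):
        u,v=proj(n,place(p,[[x,0,zc]],0))[0].round().astype(int)
        w=im[v-6:v+7,u-6:u+7].astype(float);w=np.clip(w-np.median(w)-25,0,None);Y,X=np.mgrid[-6:7,-6:7]
        out.append([u+(w*X).sum()/w.sum(),v+(w*Y).sum()/w.sum()])
    return np.array(out)
p0=[.497,.208,.015]
for n,im,zc in(("top",t0,41),("scene",s0,38)):
    U=pins(n,im,p0,zc);x,e=fit([(n,[[36,0,zc],[-36,0,zc]],U)],p0,0);print("pins",n,U.round(2).tolist(),(x*[1e3,1e3,57.3]).round(2),e.round(1).tolist())
a,b,c,d=[75,50,30],[75,-50,30],[-75,-50,30],[-75,50,30]
lo=lambda q:[q[0],q[1],0]
Es=[(b,c),(lo(a),lo(b)),(lo(d),lo(a))];Et=[(a,b),(lo(b),lo(c)),(lo(c),lo(d)),(d,a)]
for nm,T in(("top",[("top",t0,Et)]),("scene",[("scene",s0,Es)]),("both",[("top",t0,Et),("scene",s0,Es)])):
    print("block",nm,(edgefit(T,p0,0)*[1e3,1e3,57.3]).round(2))
tp=r.get_state()["tool_pos"];z=tp[2]-.0177;p0=[tp[0],tp[1],.016]
a,b,c,d=[50,32,0],[50,-32,0],[-50,-32,0],[-50,32,0]
Es=[(a,b),(d,a)];Et=[(b,c),([50,-32,10],[50,-20,10]),(c,[-50,-20,0])]
print("tcp",(tp*1e3).round(1))
for nm,T in(("top",[("top",t3,Et)]),("scene",[("scene",s3,Es)]),("both",[("top",t3,Et),("scene",s3,Es)])):
    print("cover",nm,(edgefit(T,p0,z)*[1e3,1e3,57.3]).round(2))
E
python3 m.py
```

```text
pins top [[199.76, 247.13], [198.49, 276.25]] [498.49 208.05   0.62] [[0.0, 0.0], [-0.0, -0.0]]
pins scene [[431.35, 317.92], [458.16, 299.06]] [494.05 207.83   0.88] [[0.0, -0.0], [-0.0, 0.1]]
block top [4.9748e+02 2.0778e+02 2.9000e-01]
block scene [494.64 211.35   0.96]
block both [495.33 209.5    0.82]
tcp [497.7 206.6  91. ]
cover top [500.31 208.13   2.41]
cover scene [4.9789e+02 2.0727e+02 2.2000e-01]
cover both [500.11 207.98   2.63]
```

Emit:
{"method": "move_arm", "body": {
  "targets": [
    [[0.3,0.5,-3,5,0,0,0],[0.3,0.5,-3,12,0,0,0],[0.3,0.5,-3,19,0,0,0],[0.3,0.5,-3,24,0,0,0],[0.3,0.5,-3,24,0,0,0],[0.3,0.5,-3,24,0,0,0],[0.3,0.5,-3,24,0,0,0]]
  ]
}}

```text
clock: 8.93
tool_pos: [0.4946, 0.2072, 0.0669]
eef_rot: [0.702, 0.713, 0.0, 0.0]
contact_force: [-0.3, 0.7, -4.1]
opening: 0.404
finger_force: 30.0
```

```bash
python3 - <<'E'
from h import *
s=r.get_state();print(s["clock"],s["tool_pos"],s["contact_force"],s["moment"],Ro.from_quat(s["eef_rot"]).as_matrix().round(4).tolist())
im=r.snapshot("scene")[:,:,::-1];cv2.imwrite("pics/s3.png",im)
t=r.snapshot("top")[:,:,::-1];cv2.imwrite("pics/t3.png",t)
A=cv2.resize(im[245:365,385:505],None,fx=5,fy=5,interpolation=cv2.INTER_CUBIC)
cv2.imwrite("pics/c4.png",A)
E
python3 m.py | grep -v -e pins -e block
```

```text
8.925 [0.49464693 0.20716263 0.06693141] [-0.34699659  0.71887997 -4.09950414] [-0.04681099  0.0395877  -0.01506455] [[-0.0157, 0.9999, 0.0005], [0.9999, 0.0157, 0.0003], [0.0002, 0.0005, -1.0]]
tcp [494.6 207.2  66.9]
cover top [497.66 209.03   2.42]
cover scene [4.8745e+02 2.0783e+02 3.7000e-01]
cover both [496.81 208.81   2.19]
```

View pics/c4.png

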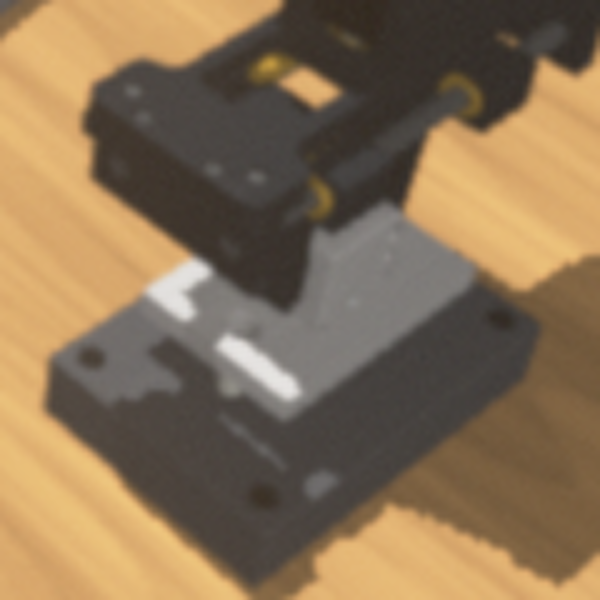

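The plate hovers just above the pins. In the crop, the near pin shows at (232,385) just under the plate's front edge, the hole is at (243,325), and the plate's bottom corners are at (287,420) and (475,290). I'll check these by back-projection.

```bash
cat >> h.py <<'E'
def back(n,uv,z):
    c=C[n];R=np.array(c["R"]);o=-R.T@np.array(c["t"]);d=R.T@np.array([(uv[0]-c["cx"])/c["fx"],(uv[1]-c["cy"])/c["fy"],1])
    return o+d*(z-o[2])/d[2]
E
python3 - <<'E'
from h import *
px=lambda x,y:((385+(x+.5)/5-.5),(245+(y+.5)/5-.5))
z=r.get_state()["tool_pos"][2]-.0177;y=np.radians(.9);rot=np.array([[np.cos(y),-np.sin(y)],[np.sin(y),np.cos(y)]])
for nm,uv,h,m in(("front",(287,420),0,(50,32)),("right",(475,290),0,(-50,32)),("lefttop",(147,288),.010,(50,-32)),("hole",(243,325),.010,(36,0))):
    print(nm,((back("scene",px(*uv),z+h)[:2]-rot@np.array(m)/1e3)*1e3).round(1))
t=cv2.imread("pics/t3.png");k=cv2.resize(t[225:300,170:236],None,fx=8,fy=8,interpolation=cv2.INTER_CUBIC);cv2.imwrite("pics/c5.png",k)
E
```

```text
front [493.3 208.1]
right [495.8 210.4]
lefttop [493.  208.1]
hole [494.4 208.2]
```

View pics/c5.png

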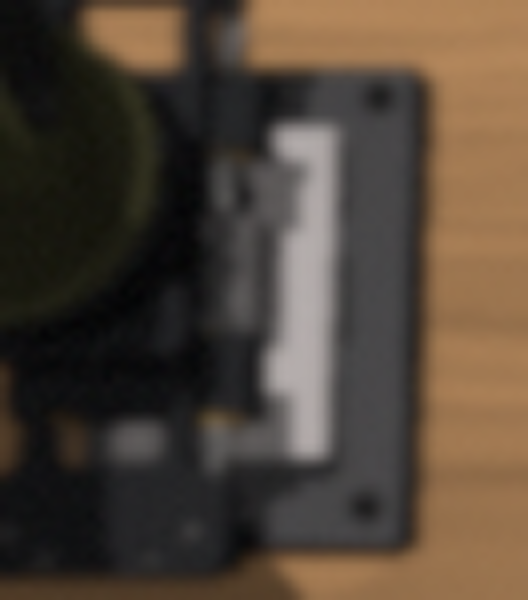

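The scene view puts the cover at (494.1,208.4) against pins at (494.05,207.8). The top view agrees within about 1 mm. I'll trim by -0.6/+0.3 mm and lower over the tapered noses.

Emit:
{"method": "move_arm", "body": {
  "targets": [
    [[0.3,-0.6,0.3,0,0,0,0],[0.3,-0.6,0.3,2,0,0,0],[0.3,-0.6,0.3,4,0,0,0],[0.3,-0.6,0.3,5.5,0,0,0],[0.3,-0.6,0.3,7,0,0,0],[0.3,-0.6,0.3,8,0,0,0],[0.3,-0.6,0.3,8,0,0,0]]
  ]
}}

```text
clock: 9.9
tool_pos: [0.4947, 0.2065, 0.0586]
eef_rot: [0.702, 0.713, -0.0, -0.0]
contact_force: [0.4, 1.1, -4.2]
opening: 0.406
finger_force: 30.0
```

Still no contact 3 mm below the pin tips, so I'll continue.

Emit:
{"method": "move_arm", "body": {
  "targets": [
    [[0.3,0,0,1,0,0,0],[0.3,0,0,2,0,0,0],[0.3,0,0,3,0,0,0],[0.3,0,0,4,0,0,0],[0.3,0,0,5,0,0,0],[0.3,0,0,5,0,0,0]]
  ]
}}

```text
clock: 10.65
tool_pos: [0.495, 0.2069, 0.0537]
eef_rot: [0.701, 0.713, 0.0, 0.0]
contact_force: [0.9, 2.1, -4.5]
opening: 0.409
finger_force: 30.0
```

Emit:
{"method": "move_arm", "body": {
  "targets": [
    [[0.3,0.4,0.2,1,0,0,0],[0.3,0.4,0.2,2,0,0,0],[0.3,0.4,0.2,3,0,0,0],[0.3,0.4,0.2,4,0,0,0],[0.3,0.4,0.2,4.8,0,0,0],[0.3,0.4,0.2,5.3,0,0,0],[0.3,0.4,0.2,5.3,0,0,0]]
  ]
}}

```text
clock: 11.52
tool_pos: [0.495, 0.207, 0.0484]
eef_rot: [0.702, 0.713, 0.0, -0.0]
contact_force: [0.4, 1.1, -3.2]
opening: 0.406
finger_force: 30.0
```

Emit:
{"method": "move_arm", "body": {
  "targets": [
    [[0.3,0,0,0.4,0,0,0],[0.3,0,0,0.8,0,0,0],[0.3,0,0,1.0,0,0,0],[0.3,0,0,1.0,0,0,0]]
  ]
}}

```text
clock: 12.02
tool_pos: [0.495, 0.207, 0.0476]
eef_rot: [0.702, 0.713, 0.0, 0.0]
contact_force: [-0.2, 2.1, 0.7]
opening: 0.405
finger_force: 30.0
```

Emit:
{"method": "move_arm", "body": {
  "targets": [
    [[0.3,0,0,0.4,0,0,0],[0.3,0,0,0.7,0,0,0],[0.3,0,0,0.7,0,0,0]]
  ]
}}

```text
clock: 12.4
tool_pos: [0.495, 0.207, 0.0476]
eef_rot: [0.702, 0.713, 0.0, 0.0]
contact_force: [-0.8, 1.0, 8.3]
opening: 0.405
finger_force: 30.0
```

The force rises while z stays at 47.6 mm, the expected seated height, so the plate is on the block. I'll release slowly and retreat.

Emit:
{"method": "move_arm", "body": {
  "targets": [
    [[0.43,0,0,-0.5,0,0,0],[0.46,0,0,-0.5,0,0,0],[0.55,0,0,-0.5,0,0,0],[0.7,0,0,-0.5,0,0,0],[0.8,0,0,-0.5,0,0,0],[0.8,0,0,-0.5,0,0,0]]
  ],
  "newtons": 10
}}

```text
clock: 13.15
tool_pos: [0.4949, 0.2069, 0.0472]
eef_rot: [0.702, 0.713, -0.0, -0.0]
contact_force: [-0.2, -0.0, 0.3]
opening: 0.801
finger_force: 0.0
```

Emit:
{"method": "move_arm", "body": {
  "targets": [
    [[0.8,0,0,-5,0,0,0],[0.8,0,0,-20,0,0,0],[0.8,0,0,-50,0,0,0],[0.8,0,0,-90,0,0,0],[0.8,-60,0,-130,0,0,0],[0.8,-120,0,-150,0,0,0],[0.8,-160,0,-150,0,0,0],[0.8,-180,0,-150,0,0,0],[0.8,-180,0,-150,0,0,0]]
  ]
}}

```text
clock: 14.28
tool_pos: [0.4978, 0.0251, 0.1983]
eef_rot: [0.703, 0.711, 0.0, 0.001]
contact_force: [0.1, 0.4, 0.0]
opening: 0.799
finger_force: 0.0
```

```bash
python3 - <<'E'
from h import *
s=r.get_state();print(s["clock"],s["tool_pos"],s["contact_force"],s["opening"])
a=r.snapshot("scene")[:,:,::-1];t=r.snapshot("top")[:,:,::-1]
A=cv2.resize(a[265:365,385:505],(480,400),interpolation=cv2.INTER_CUBIC)
B=cv2.resize(t[225:305,170:234],(320,400),interpolation=cv2.INTER_CUBIC)
cv2.imwrite("pics/c6.png",np.hstack([A,B]))
E
```

```text
14.275 [0.49779986 0.02506296 0.19826632] [0.0906073  0.39289321 0.00918741] 0.798989894449943
```

View pics/c6.png

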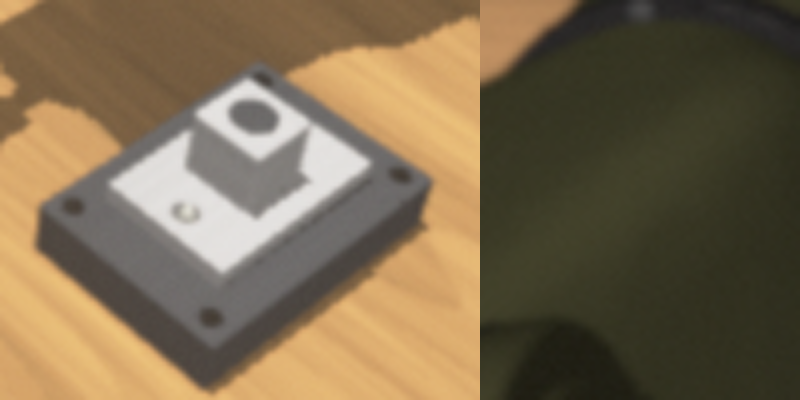

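The cover sits flush and hub up on the block, with a pin showing through its near hole at (185,212). The gripper is clear of it, so I'm handing in.

```bash
python3 -c "
from plant import r
print(r.finish_job())"
```

```text
the job is handed in; nothing more can be done
None
```

The cover is seated flush, hub up, over both fixture pins and released; the job was handed in at about 14 s, and the round parts and caliper were never touched.

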